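# Fit the filter cartridge in its inclined holder

## Robot

A 6-joint arm with a two-finger parallel gripper is mounted at the origin on the work surface. World frame = base frame: x ahead of the robot, y to its left, z up, the work surface at z = 0. Lengths are in mm, angles in degrees, forces in N, time in s.
With the tool pointing down it reaches from about 350 to 850 mm from the base axis. Payload 8.1 kg.
Tool frame: the origin (TCP) lies between the finger pads; the fingertips stand 14 mm ahead of it and the grasp point (between the pads) lies 5 mm behind it; z points along the fingers, x is the direction in which the jaws open and shut, and the axes are right-handed (so a half turn about z gives the same grasp; the last joint's range is limited). The gripper opens to 85 mm and grips with 20 to 120 N. Pads are 22 mm wide; open, the fingers measure 114 mm over their backs; the gripper's body (76 mm by 85 mm) begins 54 mm behind the grasp point. The pads swing forward as they close: fully open they stand 13 mm farther back than shut.
Start: joints at [-69.924, 7.471, 85.268, -0, 87.261, -4.893], TCP at [253.301, -543.915, 245.292] pointing down, gripper open.
Joint ranges: [-169.43, 169.43], [-51.17, 129.36], [1.28, 143.12], [-76.62, 256.62], [0, 156.53], [-152.29, 152.29]. Speed limits (degrees/s): [136.94, 136.94, 159.86, 180, 180, 180].

## Interface

Orientations are given as [roll, pitch, yaw] about the fixed x, y, z axes, in that order (R = Rz(yaw) Ry(pitch) Rx(roll)).
In Python, from bench import r, vision, job gives the robot as it stands.
- The arm moves only by the tool send_rows, never from a script. Its arguments are lists of equal length, an entry for each row: "dp": the shift along the world's x, y, z in mm, a list of three; "rot": the turn, a rotation vector about the world's x, y, z in rad, a list of three. In form: {"dp": [[tx, ty, tz], ...], "rot": [[wx, wy, wz], ...]}. A call has 1 to 5 rows; each row is the pose to reach, as a shift and turn from the pose commanded when the call began; what a row does not reach only later rows make up. A row lasts 1/8 s, in which the tool goes at most 62.5 mm and 10.7 degrees, less where a joint would pass 70% of its speed; a pose out of reach is approached as far as the arm can. A call with a gripper value outside its range is refused whole. "jaw" is the finger opening in mm, from 0 to 85.4, set as the call begins (left out, the last holds). The fingers move at their own pace and stop on an object; "force" is the grip in N (left out, the last holds). Time passes only in rows, so rows that repeat a pose let the fingers close. It gives the time, the measured TCP pose, the force and the opening at its end, in the units of the state.
- r.sense(): the state, without advancing time (a new reading comes with each control period).
- vision.snapshot(name): name is "scene" or "top" or "wrist"; returns a dict with "pixels" (400x640x3 uint8, red, green, blue), "depth" (400x640 float32, mm along the optical axis (not along the pixel's ray), 0 where there is no reading), "intrinsics" (3x3 intrinsics, pixels), "world_from_camera" (4x4, takes a point from camera to world coordinates); the wrist camera has in their place "T_tool_cam" (4x4, takes a point from camera to tool coordinates, whose origin is the TCP and whose axes are the tool frame's). Camera axes: x right, y down, z forward; pixel columns grow to the right and rows downward; lengths in mm; the calibration is good to about 2 mm. A picture is of the moment at which its call begins: read the wrist's pose just before it.
- job.hand_in(): hands the job in, once; it reports no verdict.
The state is a dict: "time": time; "joint_pos": joint angles; "qd": joint speeds; "joint_efforts": joint torques, N m; "tool_pos": TCP position; "tcp_rot": TCP orientation; "ft_force": force on the tool from outside, world axes, zero at the start; "wrist_torque": the same for the moment, N m; "finger_gap": finger opening in mm.
Only numpy, scipy, OpenCV 4.12 (cv2) and the standard library are available. Lean on these libraries where they do the work, as an engineer would, in place of code of your own. Each camera call takes 0.05 s, during which the arm holds its last target.

## Task

Take the filter cartridge out of the white upright rack and fit it in the empty inclined holder: thread its rod down through the hole of the upper ear and then the hole of the lower ear, until its flange sits on the upper ear, and let go. Leave the bottle, the beaker and the jar where they stand.

Things in the scene. Friction and masses are not known exactly. Their poses are not given: they have to be found in the camera images.
- cartridge: filter cartridge (mm), loose, 0.1 to 0.21 kg: aluminium rod 16 diameter, 115 long, its lowest 14 tapering to a blunt 8 tip; then a flange (36 diameter, 6 thick) and a grey square head 24 x 24, 44 tall, to grip. Origin at the tip, z along the rod to the head (flange 115 to 121, head 121 to 165), x and y square to the head's flats. Starts upright in the rack. May end turned any way about its rod
- cartridge_seat (a point): point on the cartridge's axis at the underside of its flange, 115 mm from the tip; axes as the cartridge's
- holder: the empty holder (mm), fixed: grey base plate 120 x 100 x 10, a grey back plate leaning 30 degrees, and square to it two aluminium ears 60 x 60 x 8, 70 apart, each with a hole of 21 diameter on one common axis, which leans 30 degrees from vertical, its top to the holder's -x (robot's right). Origin at the centre of the base's underside, z up. Upper hole's mouth at (-30, 0, 130), axis upwards (-0.5, 0, 0.866)
- holder_upper (a point): centre of the empty holder's upper hole at the ear's upper face; z up along the holes' common axis, y level, x square to both. Along z (mm): upper ear 0 to -8, lower ear -78 to -86. A seated cartridge has its flange's underside here and its tip at z = -115, clear of the base. The back plate (x = -30 to -38) ends level with the upper ear: nothing stands above it
- full_holder: a second holder of the same shape and size, fixed, already filled with a like cartridge that is fixed in it (its head reaches 180 mm above the table). Not to be used. Origin at the centre of the base's underside, z up
- rack: white upright rack, fixed: base 100 x 100 mm, two side panels, top plate 80 x 80 mm whose top face is 135 mm above the table, with one vertical hole of 23 mm in its middle. The cartridge hangs in it at the start, flange on the top plate, tip 20 mm above the table. Origin at the centre of its underside, z up
- bottle: loose brown glass bottle, 72 mm diameter, 150 mm tall, a bystander; origin at the centre of its underside
- beaker: loose clear glass beaker, 72 mm diameter at the rim, 85 mm tall, a bystander; origin at the centre of its underside
- jar: loose small brown jar, 56 mm diameter, 70 mm tall, a bystander; origin at the centre of its underside
Things that resemble listed ones, but are neither listed nor needed, are in the scene too. Leave any turquoise look-alike of the holder alone.

How it is judged (in metres and radians):
On the way, in this order (a step that is already met when the one before it is completed fails the run):
1. the cartridge's tip has come out below the upper ear, through its hole (x of cartridge in the frame of holder_upper between -0.009 and 0.009 m and y of cartridge in the frame of holder_upper between -0.009 and 0.009 m and z of cartridge in the frame of holder_upper below -0.012 m), for 0.05 s.
2. the tip has then come out below the lower ear, through its hole (x of cartridge in the frame of holder_upper between -0.009 and 0.009 m and y of cartridge in the frame of holder_upper between -0.009 and 0.009 m and z of cartridge in the frame of holder_upper below -0.09 m), for 0.05 s.
At the end, for the whole second after the job is handed in: the cartridge rests in the empty holder, rod through both ears: flange underside within 6 mm of the upper hole's centre, tip within 9 mm of the holes' axis (each way) and 109 mm or more below the upper ear's face along it; bottle, beaker and jar upright, within 30 mm of their places (distance between cartridge_seat and holder_upper below 0.006 m and x of cartridge in the frame of holder_upper between -0.009 and 0.009 m and y of cartridge in the frame of holder_upper between -0.009 and 0.009 m and z of cartridge in the frame of holder_upper below -0.109 m and linear speed of cartridge below 0.02 m/s); the robot touches nothing.
It fails at once if the brown bottle is moved by more than 30 mm or tipped over (distance of bottle from where it was at the start of the episode above 0.03 m or angle between bottle's own z axis and vertical above 0.5 rad).
It fails at once if the beaker is moved by more than 30 mm or tipped over (distance of beaker from where it was at the start of the episode above 0.03 m or angle between beaker's own z axis and vertical above 0.5 rad).
It fails at once if the small jar is moved by more than 30 mm or tipped over (distance of jar from where it was at the start of the episode above 0.03 m or angle between jar's own z axis and vertical above 0.5 rad).
It also fails if it takes over 48 s, if anything falls off the work surface, if the arm or the gripper's body presses on something with over 40 N, if the wrist force passes 120 N, or if a joint passes its speed limit or range.

## Working session

There is one attempt and no reset: what is moved stays moved. The work goes in short steps, Python scripts to look and compute and a tool call to move; the robot and the scene stay as the last step left them, time stands still between calls to the robot, and variables do not carry over. Pictures are saved under pics/ and viewed, and the job is handed in when it is done.

Besides the shell and the picture viewer there is one more tool, called as name(argument=value, ...) on one line, values as JSON. send_rows: Moves the arm, as the interface text tells. Its arguments: {"type":"object","properties":{"dp":{"type":"array"},"rot":{"type":"array"},"jaw":{"type":"number"},"force":{"type":"number"}},"required":["dp","rot"]}

```bash
ls; mkdir -p pics; python3 - <<'E'
from bench import r,vision,job
import cv2,numpy as np
s=r.sense();print(s)
for n in("scene","top","wrist"):
    d=vision.snapshot(n);cv2.imwrite(f"pics/{n}0.png",cv2.cvtColor(d["pixels"],cv2.COLOR_RGB2BGR))
    np.savez(f"{n}0.npz",**d)
    print(n,d["intrinsics"].round(1).tolist(),[ (k,v.round(3).tolist()) for k,v in d.items() if k in("world_from_camera","T_tool_cam")])
E
```

```text
pics
{'time': 0.0, 'joint_pos': array([-6.99253690e+01,  7.51600816e+00,  8.53297390e+01,  1.24353693e-03,
        8.72632280e+01, -4.89317540e+00]), 'qd': array([ 0.06094556, -0.02506164,  0.00580949, -0.01570274, -0.07787507,
       -0.04959633]), 'joint_efforts': array([ 9.26249195e-04, -5.69399750e+01, -5.00544655e+01, -2.84447196e-04,
        1.47637655e-02,  2.69201280e-05]), 'tool_pos': array([ 253.10633792, -543.40839392,  244.23063997]), 'tcp_rot': array([-1.79989467e+02,  1.08472060e-01, -6.50322442e+01]), 'ft_force': array([-0.52728786, -0.68581952,  0.04925005]), 'wrist_torque': array([ 0.05278734, -0.01769877, -0.05852482]), 'finger_gap': 85.59178154395205}
scene [[401.4, 0.0, 314.0], [0.0, 401.4, 202.7], [0.0, 0.0, 1.0]] [('world_from_camera', [[-0.789, 0.46, -0.406, 998.525], [0.614, 0.608, -0.503, 554.05], [0.015, -0.647, -0.763, 988.217], [0.0, 0.0, 0.0, 1.0]])]
top [[413.7, 0.0, 317.6], [0.0, 413.7, 202.3], [0.0, 0.0, 1.0]] [('world_from_camera', [[0.001, -0.998, 0.055, 457.198], [-1.0, -0.001, 0.005, -9.567], [-0.005, -0.055, -0.998, 1135.857], [0.0, 0.0, 0.0, 1.0]])]
wrist [[347.3, 0.0, 317.3], [0.0, 347.3, 198.4], [0.0, 0.0, 1.0]] [('T_tool_cam', [[1.0, 0.0, 0.0, 0.571], [-0.0, 0.954, 0.301, -76.576], [-0.0, -0.301, 0.954, -128.047], [0.0, 0.0, 0.0, 1.0]])]
```

View pics/scene0.png

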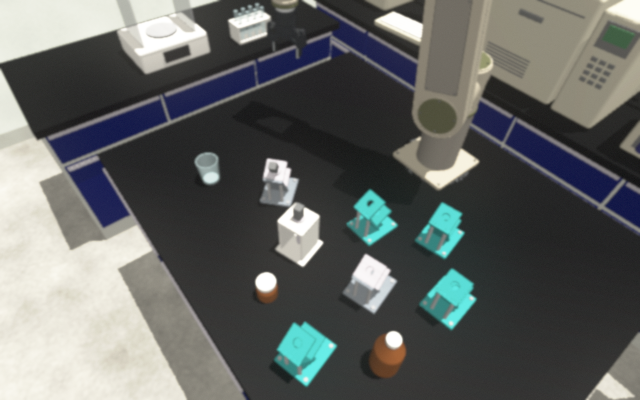

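View pics/top0.png

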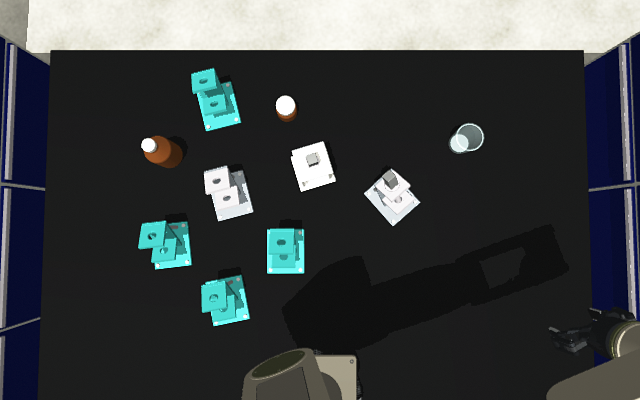

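View pics/wrist0.png

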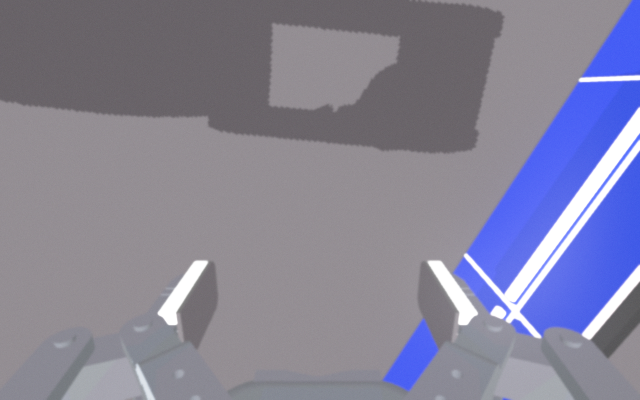

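```bash
cat > h.py <<'E'
import numpy as np,cv2
def load(n): return dict(np.load(n+'.npz'))
def crop(n,x0,x1,y0,y1,f,out):
    d=load(n);im=cv2.cvtColor(d["pixels"][y0:y1,x0:x1],cv2.COLOR_RGB2BGR)
    cv2.imwrite(out,cv2.resize(im,None,fx=f,fy=f,interpolation=cv2.INTER_CUBIC))
def pts(d,T=None):
    K=d["intrinsics"];z=d["depth"];v,u=np.mgrid[:z.shape[0],:z.shape[1]]
    P=np.stack([(u-K[0,2])/K[0,0]*z,(v-K[1,2])/K[1,1]*z,z],-1)
    M=d["world_from_camera"] if T is None else T
    return P@M[:3,:3].T+M[:3,3]
E
python3 - <<'E'
from h import *
crop('top0',190,350,130,230,5,'pics/c1.png')
crop('scene0',250,410,190,310,5,'pics/c2.png')
E
```

```text
(no output)
```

View pics/c1.png

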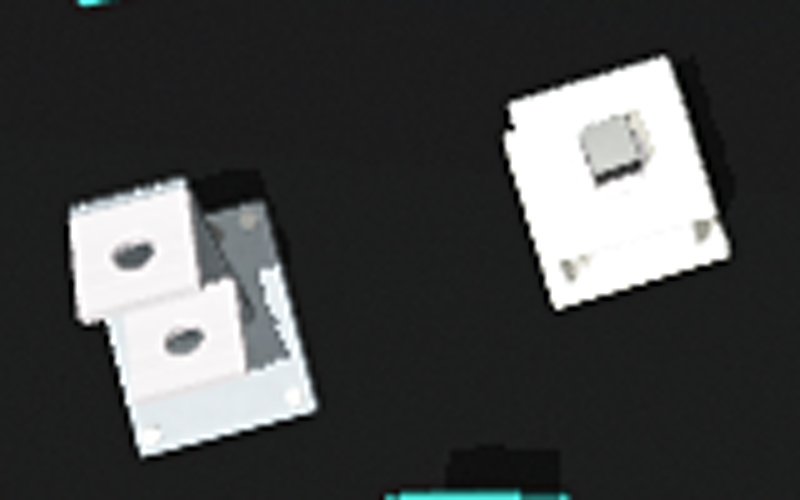

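View pics/c2.png

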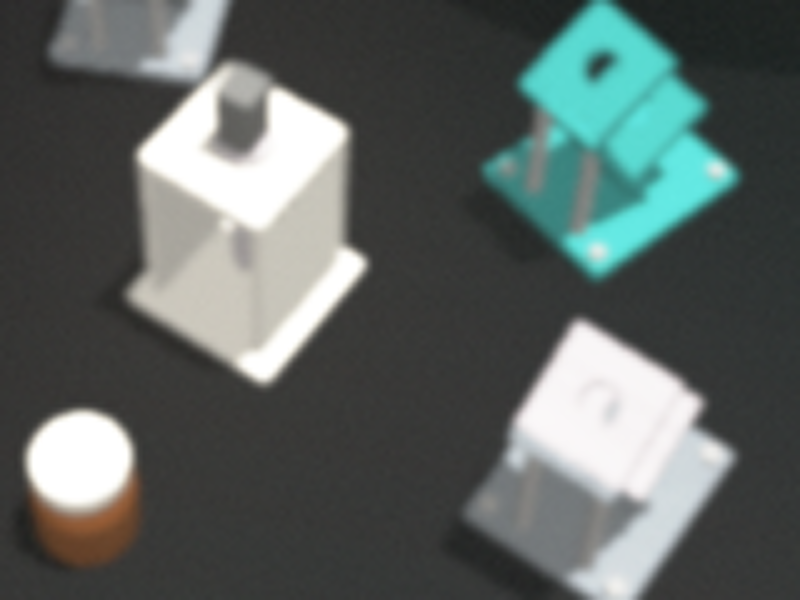

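```bash
python3 - <<'E'
from h import *
d=load('top0');P=pts(d)
def plane(Q):
    c=np.median(Q,0);
    for _ in range(5):
        n=np.linalg.svd(Q-Q.mean(0),full_matrices=False)[2][2];n*=np.sign(n[2])
        e=(Q-Q.mean(0))@n;Q=Q[abs(e)<max(2,2*e.std())]
    return Q.mean(0).round(1),n.round(3),e.std().round(2),len(Q)
for nm,(x0,x1,y0,y1) in dict(upper=(206,226,170,190),lower=(217,236,190,205)).items():
    print(nm,plane(P[y0:y1,x0:x1].reshape(-1,3)))
print(plane(P[160:190,292:330].reshape(-1,3)[lambda:0] if 0 else P[180:185,305:325].reshape(-1,3)))
for u,v in [(311,158),(320,160),(297,150),(325,170),(216,181),(226,198),(230,218),(285,103),(285,115),(148,145),(470,130)]:
    print(u,v,P[v,u].round(1))
ds=load('scene0');S=pts(ds)
for u,v in [(298,210),(298,228),(371,270),(360,295),(265,282),(393,340),(207,158),(274,165)]:
    print('s',u,v,S[v,u].round(1))
print(plane(S[262:280,362:380].reshape(-1,3)))
E
```

```text
upper (array([567.7, 242.9, 136.5]), array([0.612, 0.745, 0.265]), np.float64(11.91), 370)
lower (array([530.4, 234.3,  60.5]), array([0.992, 0.026, 0.121]), np.float64(11.13), 285)
(array([573.2,   4. ,  27.1]), array([0.995, 0.009, 0.102]), np.float64(3.8), 100)
311 158 [612.6  10.3 184.5]
320 160 [615.6 -10.6 136.3]
297 150 [640.1  45.5 136.1]
325 170 [591.3 -22.8 134.9]
216 181 [569.9 255.5  82.5]
226 198 [531.3 246.4   7. ]
230 218 [476.5 234.5   8.2]
285 103 [776.2  80.9  70.1]
285 115 [745.1  81.   67.6]
148 145 [649.5 403.3 151.2]
470 130 [ 708.4 -406.6   54.2]
s 298 210 [618.7  18.7 185.3]
s 298 228 [631.2  34.4 134.5]
s 371 270 [529.4 220.1  64.6]
s 360 295 [577.7 238.6   9.3]
s 265 282 [772.7  81.9  68.5]
s 393 340 [652.1 404.6 147.8]
s 207 158 [ 670.4 -420.8   66.5]
s 274 165 [ 567.7 -167.7  171.5]
(array([557.9, 240. , 116.7]), array([ 0.183, -0.931,  0.315]), np.float64(10.67), 293)
```

```bash
cat >> h.py <<'E'
def ransac(Q,t=1.5,it=500,seed=0):
    g=np.random.default_rng(seed);b=None
    for _ in range(it):
        s=Q[g.choice(len(Q),3,False)];n=np.cross(s[1]-s[0],s[2]-s[0]);l=np.linalg.norm(n)
        if l<1:continue
        m=abs((Q-s[0])@(n/l))<t
        if b is None or m.sum()>b.sum():b=m
    I=Q[b];c=I.mean(0);n=np.linalg.svd(I-c,full_matrices=False)[2][2];n*=np.sign(n[2])
    return c,n,b
E
python3 - <<'E'
from h import *
P=pts(load('top0'));S=pts(load('scene0'))
for nm,A,(x0,x1,y0,y1) in [('upper',P,(206,226,168,190)),('lower',P,(217,236,190,205)),('s upper',S,(360,384,258,282))]:
    c,n,b=ransac(A[y0:y1,x0:x1].reshape(-1,3));print(nm,c.round(1),n.round(3),b.sum(),b.size)
# occupancy of holder cloud
np.set_printoptions(linewidth=200)
print(P[166:204:2,206:240:3,2].round(0).astype(int))
E
```

```text
upper [571.3 245.7 127.9] [0.479 0.126 0.869] 250 440
lower [530.7 232.7  62.2] [0.49  0.118 0.864] 150 285
s upper [564.7 240.9 131. ] [0.482 0.121 0.868] 256 576
[[   0    2    0    0    0    0  111   -1    0    0   -1    1]
 [  -3   -1   -1    1  114  115  112  112    1   -3    1    0]
 [   1  112  113  115  118  119  117  120    0    4    2    1]
 [ 111  114  115  121  122  121  121  121    3   12   13   12]
 [1136  119  118  121  124  123  128  126   93   13   14   15]
 [ 122  122  122  125  124  126  129  132   85   30   10   11]
 [ 127  126  128  122  122  130  130  132   76   66   11   12]
 [ 124  129  127   85   86  131  133  136   70   67   10    6]
 [ 127  130  132   81   77  133  136  136   66   64   11 1136]
 [ 131  134  136  137  141  138  141  138   54   58   43   12]
 [ 136  137  137  138  139  142 1136  145   52   47   52    9]
 [ 139  137  141  141  145  147  145  141  141   50   55   12]
 [ 145  141  145  146  145  137   46   54   55   56   57   22]
 [ 146  145  141  140   51   53   57   58   59   57   58   17]
 [ 141    1    7   50   55   56   58   56   59   59   63   13]
 [  -1   -1   12   57   60   61   58   17   52   63   67   12]
 [  -5    1    9   56   62   57   13   11   64   64   70   10]
 [   0    2    3   63   66   65    8   11   72   74   70    9]
 [   1   -1    2   12   67   68   72   69   72   73   77   68]]
```

```bash
python3 - <<'E'
from h import *
for n,(x0,x1,y0,y1) in [('top0',(295,330,145,175)),('scene0',(285,315,195,225))]:
    P=pts(load(n))[y0:y1,x0:x1].reshape(-1,3)
    Q=P[(P[:,2]>179)&(P[:,2]<192)]
    print(n,len(Q),Q.mean(0),cv2.minAreaRect(Q[:,:2].astype(np.float32)))
    Q=P[(P[:,2]>130)&(P[:,2]<139)]
    print(n,len(Q),Q.mean(0),cv2.minAreaRect(Q[:,:2].astype(np.float32)))
E
```

```text
top0 106 [611.24241234   9.78456924 185.32015188] ((611.4590454101562, 9.94972038269043), (24.00212860107422, 23.528928756713867), 18.232418060302734)
top0 720 [615.13921307   8.55447977 135.31838084] ((617.0615844726562, 8.98324966430664), (72.12622833251953, 83.09939575195312), 0.33264443278312683)
scene0 77 [613.24028356   9.28736881 183.70617657] ((612.7814331054688, 8.288068771362305), (26.32636260986328, 25.78962516784668), 21.36933708190918)
scene0 297 [606.4780576    8.45408889 134.70580078] ((598.8394165039062, -2.7015380859375), (76.46408081054688, 79.19080352783203), 52.37383270263672)
```

send_rows(dp=[[32,50,8],[65,101,16],[98,151,24],[130,201,32],[163,252,40]], rot=[[0,0,0.13],[0,0,0.26],[0,0,0.39],[0,0,0.52],[0,0,0.65]])

```text
time: 0.78
tool_pos: [416.9, -290.2, 285.4]
tcp_rot: [-180.0, 0.0, -27.6]
ft_force: [1.7, -0.4, 0.1]
finger_gap: 85.8
```

send_rows(dp=[[32,50,4],[65,101,8],[98,151,12],[130,201,16],[163,252,20]], rot=[[0,0,0.13],[0,0,0.26],[0,0,0.39],[0,0,0.52],[0,0,0.65]])

```text
time: 1.4
tool_pos: [580.0, -38.1, 305.2]
tcp_rot: [180.0, 0.0, 9.7]
ft_force: [0.0, -0.9, 0.2]
finger_gap: 85.6
```

send_rows(dp=[[32.7,50,4.7],[32.7,50,4.7],[32.7,50,4.7]], rot=[[0,0,0.149],[0,0,0.149],[0,0,0.149]])

```text
time: 1.78
tool_pos: [611.7, 10.2, 309.3]
tcp_rot: [-180.0, 0.1, 18.0]
ft_force: [-0.7, -0.1, -0.2]
finger_gap: 85.5
```

```bash
cat > snap.py <<'E'
import sys
from bench import r,vision
import cv2,numpy as np
from scipy.spatial.transform import Rotation as Rn
n,o=sys.argv[1:3]
s=r.sense();d=vision.snapshot(n)
if n=="wrist":
    T=np.eye(4);T[:3,:3]=Rn.from_euler('xyz',s["tcp_rot"],degrees=True).as_matrix();T[:3,3]=s["tool_pos"]
    d["world_from_camera"]=T@d["T_tool_cam"]
np.savez(o+'.npz',**d);cv2.imwrite(f"pics/{o}.png",cv2.cvtColor(d["pixels"],cv2.COLOR_RGB2BGR))
print({k:np.round(v,2).tolist() for k,v in s.items() if k in('time','tool_pos','tcp_rot','joint_pos','finger_gap','ft_force')})
E
python3 snap.py wrist w1
```

```text
{'time': 1.78, 'joint_pos': [-3.83, 8.38, 77.65, -0.03, 94.04, -21.82], 'tool_pos': [611.75, 10.16, 309.32], 'tcp_rot': [-180.0, 0.08, 17.99], 'ft_force': [-0.69, -0.15, -0.18], 'finger_gap': 85.46}
```

View pics/w1.png

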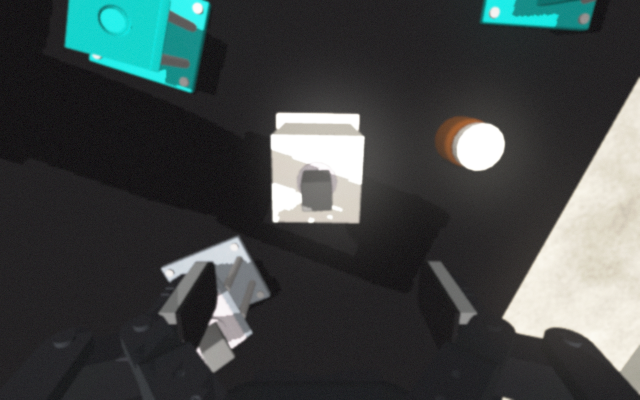

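```bash
python3 - <<'E'
from h import *
crop('w1',260,375,105,235,4.5,'pics/c3.png')
P=pts(load('w1'))[160:235,270:370].reshape(-1,3)
Q=P[(P[:,2]>179)&(P[:,2]<191)]
print(len(Q),np.median(Q,0),cv2.minAreaRect(Q[:,:2].astype(np.float32)))
E
```

```text
954 [611.02964008   8.67186985 184.3491949 ] ((611.3515014648438, 7.669342041015625), (23.924238204956055, 24.33702850341797), 20.075380325317383)
```

View pics/c3.png

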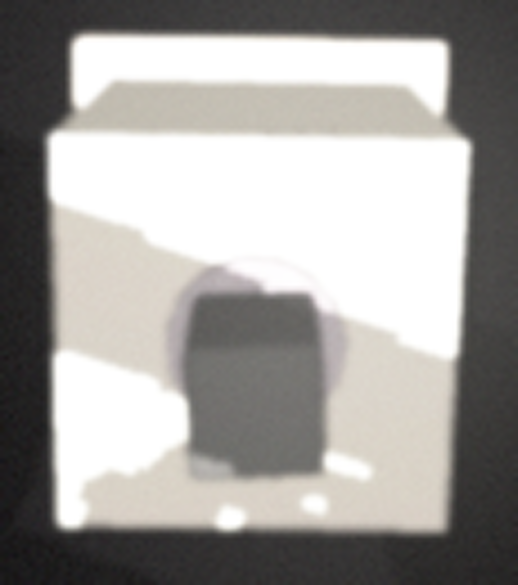

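send_rows(dp=[[-0.5,-1.5,-50],[-0.5,-1.5,-100],[-0.5,-1.5,-135],[-0.5,-1.5,-149],[-0.5,-1.5,-149]], rot=[[0,0,-0.01],[0,0,-0.01],[0,0,-0.01],[0,0,-0.01],[0,0,-0.01]])

```text
time: 2.45
tool_pos: [611.0, 7.7, 160.8]
tcp_rot: [-180.0, 0.1, 17.3]
ft_force: [-0.2, -0.1, -0.3]
finger_gap: 85.5
```

send_rows(dp=[[0,0,0],[0,0,0],[0,0,0],[0,0,0],[0,0,0]], rot=[[0,0,0],[0,0,0],[0,0,0],[0,0,0],[0,0,0]], jaw=15, force=60)

```text
time: 3.08
tool_pos: [612.0, 8.6, 161.9]
tcp_rot: [180.0, -0.1, 17.4]
ft_force: [-1.6, 0.6, 5.4]
finger_gap: 23.1
```

```bash
python3 snap.py wrist w2
```

```text
{'time': 3.08, 'joint_pos': [-3.99, 12.2, 88.81, 0.0, 78.91, -21.42], 'tool_pos': [611.99, 8.63, 161.93], 'tcp_rot': [179.97, -0.07, 17.43], 'ft_force': [-1.63, 0.6, 5.41], 'finger_gap': 23.08}
```

View pics/w2.png

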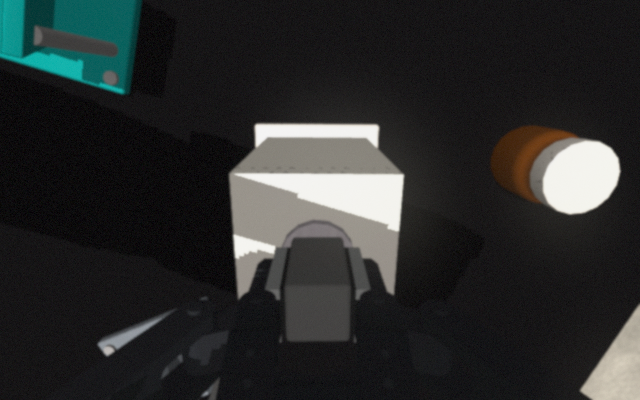

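send_rows(dp=[[0,0,20],[0,0,60],[0,0,110],[0,0,145],[0,0,145]], rot=[[0,0,0],[0,0,0],[0,0,0],[0,0,0],[0,0,0]])

```text
time: 3.75
tool_pos: [613.2, 8.5, 311.3]
tcp_rot: [179.8, -0.4, 17.4]
ft_force: [-0.4, -0.3, -1.3]
finger_gap: 23.2
```

```bash
python3 snap.py wrist w3; python3 snap.py scene s3; python3 snap.py top t3; python3 - <<'E'
from h import *
crop('s3',220,420,130,320,3,'pics/c4.png')
E
```

```text
{'time': 3.75, 'joint_pos': [-4.0, 8.09, 77.76, -0.0, 93.7, -21.42], 'tool_pos': [613.17, 8.47, 311.31], 'tcp_rot': [179.84, -0.41, 17.42], 'ft_force': [-0.41, -0.32, -1.3], 'finger_gap': 23.24}
{'time': 3.8, 'joint_pos': [-3.99, 8.19, 77.96, -0.0, 93.64, -21.42], 'tool_pos': [612.23, 8.56, 308.27], 'tcp_rot': [179.92, -0.19, 17.42], 'ft_force': [-0.64, -0.08, -1.91], 'finger_gap': 23.3}
{'time': 3.85, 'joint_pos': [-4.0, 8.27, 78.11, -0.0, 93.61, -21.42], 'tool_pos': [611.42, 8.59, 306.02], 'tcp_rot': [180.0, -0.01, 17.42], 'ft_force': [-0.1, -0.5, -1.76], 'finger_gap': 23.3}
```

View pics/w3.png

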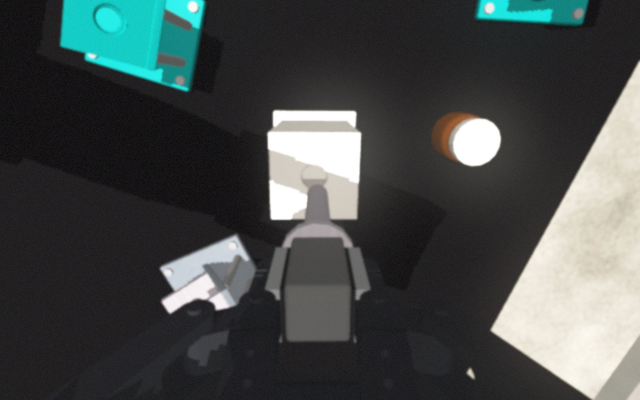

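View pics/c4.png

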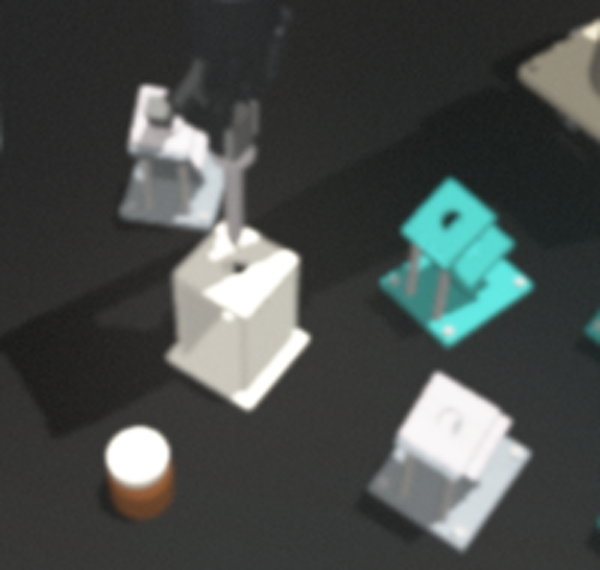

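```bash
python3 - <<'E'
from h import *
d=load('w3');P=pts(d,d["T_tool_cam"])
np.set_printoptions(suppress=True,linewidth=180)
for v in list(range(180,260,6))+[265,280,290,300,320,335]:
    row=P[v];m=(abs(row[:,0])<22)&(row[:,2]<150)&(row[:,2]>-60)
    Q=row[m]
    if len(Q): 
        u=np.where(m)[0];print(v,u.min(),u.max(),'x',Q[:,0].min().round(1),Q[:,0].max().round(1),'mid',np.median(Q,0).round(1), 'ymin',Q[:,1].min().round(1))
E
python3 - <<'E'
import sys;sys.path.insert(0,'.')
from h import *
crop('w3',260,375,160,345,4,'pics/c5.png')
E
```

```text
186 311 323 x -5.1 4.1 mid [ -0.5  -6.5 124. ] ymin -7.2
192 308 326 x -7.2 6.1 mid [ -0.5  -6.1 109.3] ymin -7.0
198 307 327 x -7.6 6.5 mid [-0.5 -6.3 94.5] ymin -7.3
204 306 328 x -8.1 7.0 mid [-0.5 -6.2 82. ] ymin -7.2
210 306 329 x -7.5 7.4 mid [-0.2 -5.9 71.5] ymin -7.2
216 305 329 x -8.0 6.9 mid [-0.5 -6.2 60.2] ymin -7.7
222 305 330 x -6.2 5.7 mid [ -0.  -16.6  24.3] ymin -17.2
228 294 342 x -11.5 11.5 mid [ -0.  -14.6  21.8] ymin -15.2
234 287 346 x -14.9 13.3 mid [ -0.7 -11.6  21.7] ymin -12.2
240 285 351 x -15.6 15.9 mid [ -0.1 -11.   16.3] ymin -11.8
246 282 352 x -17.4 16.0 mid [ -0.5 -11.   10. ] ymin -12.1
252 275 360 x -18.4 17.9 mid [ -0.3 -10.8   4.6] ymin -12.1
258 268 368 x -21.8 21.7 mid [ -0.1 -11.   -1.1] ymin -11.8
265 266 370 x -21.9 21.6 mid [ -0.1 -10.8  -6.6] ymin -12.0
280 262 374 x -21.7 21.2 mid [ -0.1 -10.9 -17.9] ymin -11.9
290 254 383 x -21.8 21.8 mid [  0.   -9.8 -22.7] ymin -11.9
300 251 386 x -21.4 21.7 mid [  0.   -6.1 -23.2] ymin -13.4
320 244 393 x -22.0 21.8 mid [  0.    1.3 -24.4] ymin -12.2
335 234 404 x -21.7 21.9 mid [  0.2 -15.5 -52.8] ymin -17.0
```

View pics/c5.png

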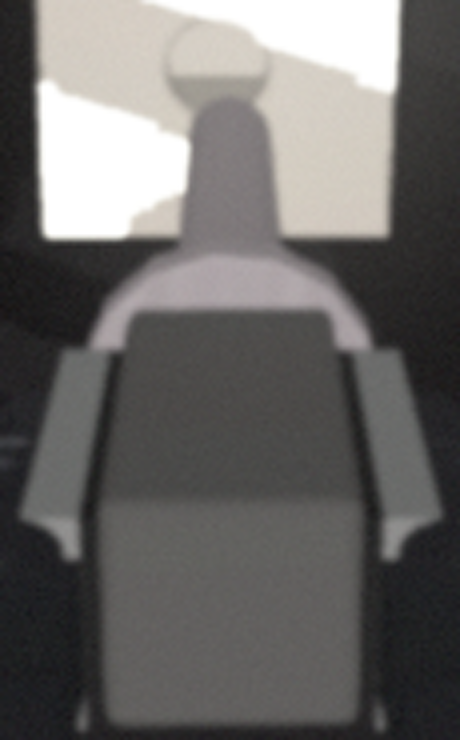

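```bash
python3 - <<'E'
from h import *
def ray(d,u,v,c,n):
    K=d["intrinsics"];M=d["world_from_camera"];w=M[:3,:3]@np.array([(u-K[0,2])/K[0,0],(v-K[1,2])/K[1,1],1]);o=M[:3,3]
    return o+w*((c-o)@n)/(w@n)
dt=load('top0');ds=load('scene0')
zz=np.array([0,0,1.]);c=np.array([0,0,130.])
print(ray(dt,216.4,181,c,zz),ray(ds,370.6,270.6,c,zz))
for nm,d,(x0,x1,y0,y1) in [('t',dt,(200,230,162,196)),('s',ds,(350,395,250,295))]:
    P=pts(d)[y0:y1,x0:x1].reshape(-1,3);P=P[P[:,2]>100]
    cc,n,b=ransac(P,2.0);Q=P[b]
    y=np.cross(n,[1,0,0.]) ; lv=np.cross(zz,n);lv/=np.linalg.norm(lv);x=np.cross(lv,n)
    uv=np.stack([(Q-cc)@x,(Q-cc)@lv],1).astype(np.float32)
    r=cv2.minAreaRect(uv);ctr=cc+x*r[0][0]+lv*r[0][1]
    print(nm,n.round(3),'az',np.degrees(np.arctan2(n[1],n[0])),'tilt',np.degrees(np.arccos(n[2])),r,ctr.round(1))
# lower/base: base plate edges
P=pts(dt)[150:230,195:265].reshape(-1,3);Q=P[(P[:,2]>4)&(P[:,2]<14)]
print(cv2.minAreaRect(Q[:,:2].astype(np.float32)))
E
```

```text
[564.81706973 242.59304387 130.        ] [564.55068851 244.39817221 130.        ]
t [0.482 0.14  0.865] az 16.222891043792252 tilt 30.150600442377762 ((0.5043373107910156, -0.17691612243652344), (60.725643157958984, 69.98770904541016), 88.33277893066406) [570.  244.  128.7]
s [0.482 0.141 0.865] az 16.330082342514785 tilt 30.129186610090247 ((-1.0275764465332031, 0.6850490570068359), (59.92314910888672, 67.97055053710938), 88.89129638671875) [570.5 241.6 127.2]
((555.532958984375, 238.18679809570312), (218.98837280273438, 190.79193115234375), 0.5124726891517639)
```

send_rows(dp=[[5,30,2],[15,80,2],[25,130,2],[35,180,0],[44,230,0]], rot=[[-0.01,0.035,0],[-0.038,0.131,0],[-0.067,0.232,0],[-0.096,0.332,0],[-0.123,0.423,0]])

```text
time: 4.53
tool_pos: [654.4, 228.6, 303.7]
tcp_rot: [-179.4, 24.3, 17.6]
ft_force: [1.8, 0.2, -0.9]
finger_gap: 23.2
```

send_rows(dp=[[5,25,-1],[6.3,32.8,-2],[6.3,32.8,-2],[6.3,32.8,-2]], rot=[[-0.02,0.07,0],[-0.023,0.08,0],[-0.023,0.08,0],[-0.023,0.08,0]])

```text
time: 5.03
tool_pos: [661.3, 258.9, 304.3]
tcp_rot: [-179.3, 28.5, 17.6]
ft_force: [-0.5, 0.3, -0.2]
finger_gap: 23.4
```

```bash
python3 snap.py wrist w4; python3 snap.py scene s4; python3 - <<'E'
from h import *
crop('s4',270,430,170,310,4,'pics/c6.png')
E
```

```text
{'time': 5.03, 'joint_pos': [17.01, 66.79, 1.35, 0.75, 140.41, 0.09], 'tool_pos': [661.3, 258.87, 304.33], 'tcp_rot': [-179.26, 28.55, 17.56], 'ft_force': [-0.53, 0.31, -0.24], 'finger_gap': 23.44}
{'time': 5.08, 'joint_pos': [16.99, 66.63, 1.28, 0.75, 140.43, 0.09], 'tool_pos': [661.51, 258.67, 306.84], 'tcp_rot': [-179.26, 28.34, 17.54], 'ft_force': [0.5, -0.13, 0.25], 'finger_gap': 23.14}
```

View pics/w4.png

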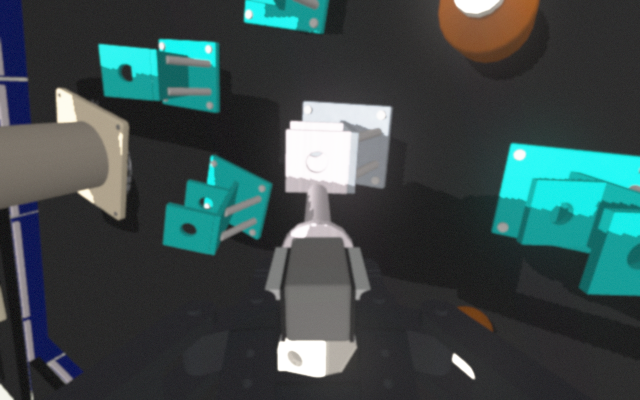

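View pics/c6.png

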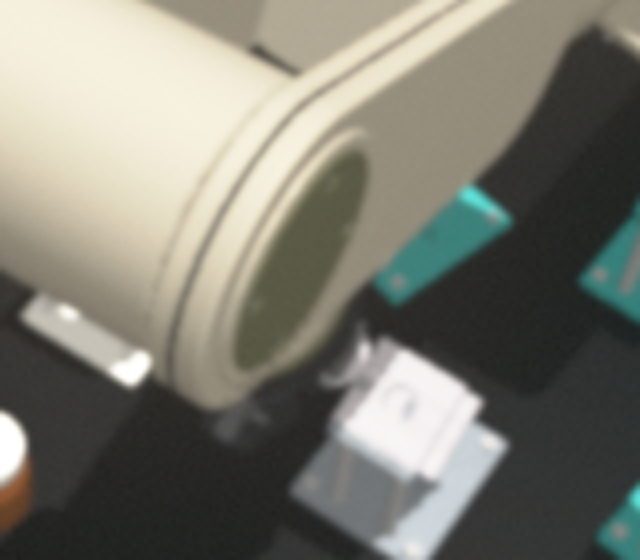

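```bash
python3 - <<'E'
from h import *
crop('w4',270,400,90,240,5,'pics/c7.png')
d=load('w4');P=pts(d)[112:200,280:365].reshape(-1,3);P=P[(P[:,2]>100)&(P[:,2]<160)&(P[:,0]<620)]
cc,n,b=ransac(P,1.5);print(cc,n,b.sum(),len(P),np.degrees(np.arctan2(n[1],n[0])),np.degrees(np.arccos(n[2])))
E
```

```text
[570.03780252 243.79080489 127.25500048] [0.4830459  0.12923157 0.86600569] 3729 3980 14.977843557233799 30.00225885495909
```

View pics/c7.png

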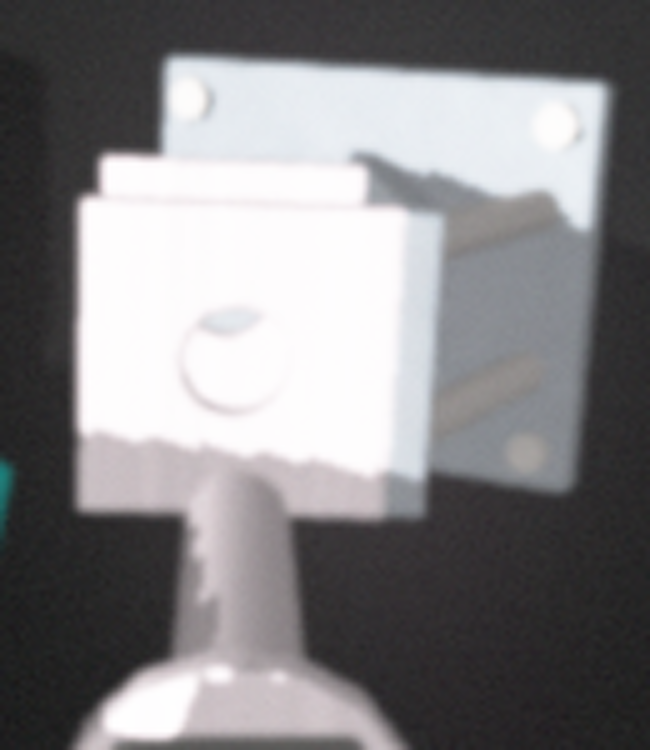

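```bash
cat >> h.py <<'E'
def ray(d,u,v,c,n,M=None):
    K=d["intrinsics"];M=d["world_from_camera"] if M is None else M
    w=M[:3,:3]@np.array([(u-K[0,2])/K[0,0],(v-K[1,2])/K[1,1],1]);o=M[:3,3]
    return o+w*((c-o)@n)/(w@n)
E
python3 - <<'E'
from h import *
d=load('w4');P=pts(d)[112:200,280:365].reshape(-1,3);P=P[(P[:,2]>100)&(P[:,2]<160)&(P[:,0]<620)]
cc,n,b=ransac(P,1.5)
H=ray(d,316.8,161.6,cc,n);print(H)
M=d["world_from_camera"]@np.linalg.inv(d["T_tool_cam"])
print('tool z',M[:3,2],'hole in tool',(np.linalg.inv(M)@np.r_[H,1])[:3], 'n in tool',M[:3,:3].T@n)
for c,m in((1.25,2),):
    lv=np.cross([0,0,1.],n);lv/=np.linalg.norm(lv);x=np.cross(lv,n)
    Q=P[b];print('x rng',np.percentile((Q-H)@x,[1,99]),'y',np.percentile((Q-H)@lv,[1,99]))
    rc=cv2.minAreaRect(np.stack([(Q-H)@x,(Q-H)@lv],1).astype(np.float32));print(rc)
from bench import r
s=r.sense();print(s['tool_pos'],s['tcp_rot'],s['joint_pos'])
E
```

```text
[566.48107965 241.77432765 129.5398041 ]
tool z [-0.4595265  -0.13179779 -0.87833065] hole in tool [ -0.40724417  -9.72542905 199.34679346] n in tool [ 0.02490718  0.00954769 -0.99964417]
x rng [-29.12678261  37.664859  ] y [-29.90045396  28.8990818 ]
((4.41126823425293, -0.8659572601318359), (68.04087829589844, 60.492897033691406), 0.07014056295156479)
[661.48084873 258.52861847 307.91519205] [-179.25862521   28.27165418   17.523346  ] [1.69746119e+01 6.65437520e+01 1.28193966e+00 7.56083142e-01
 1.40448670e+02 9.97029669e-02]
```

send_rows(dp=[[-6,-2.5,-12],[-12,-5,-24],[-17.6,-7.6,-35.2],[-17.6,-7.6,-35.2],[-17.6,-7.6,-35.2]], rot=[[0,0,0],[0,0,0],[0,0,0],[0,0,0],[0,0,0]])

```text
time: 5.75
tool_pos: [644.1, 251.3, 272.5]
tcp_rot: [-179.3, 28.3, 17.5]
ft_force: [0.3, 0.0, -1.3]
finger_gap: 23.2
```

```bash
python3 snap.py wrist w5; python3 - <<'E'
from h import *
crop('w5',260,390,90,250,4,'pics/c8.png')
d=load('w5');P=pts(d)[100:215,275:370].reshape(-1,3);P=P[(P[:,2]>100)&(P[:,2]<150)&(P[:,0]<620)]
cc,n,b=ransac(P,1.5);print(cc,n,b.sum(),len(P),np.degrees(np.arctan2(n[1],n[0])),np.degrees(np.arccos(n[2])))
M=d["world_from_camera"]@np.linalg.inv(d["T_tool_cam"]);print(M.round(3))
E
```

```text
{'time': 5.75, 'joint_pos': [16.85, 54.68, 23.84, 0.55, 129.82, -0.26], 'tool_pos': [644.06, 251.31, 272.51], 'tcp_rot': [-179.25, 28.33, 17.55], 'ft_force': [0.33, 0.04, -1.29], 'finger_gap': 23.21}
[569.82950935 244.65644346 127.19329134] [0.48250854 0.13006895 0.86617988] 4554 4843 15.08651244980708 29.982294148249647
[[ 8.39000e-01  2.96000e-01 -4.56000e-01  6.44060e+02]
 [ 2.65000e-01 -9.55000e-01 -1.31000e-01  2.51308e+02]
 [-4.75000e-01 -1.20000e-02 -8.80000e-01  2.72511e+02]
 [ 0.00000e+00  0.00000e+00  0.00000e+00  1.00000e+00]]
```

View pics/c8.png

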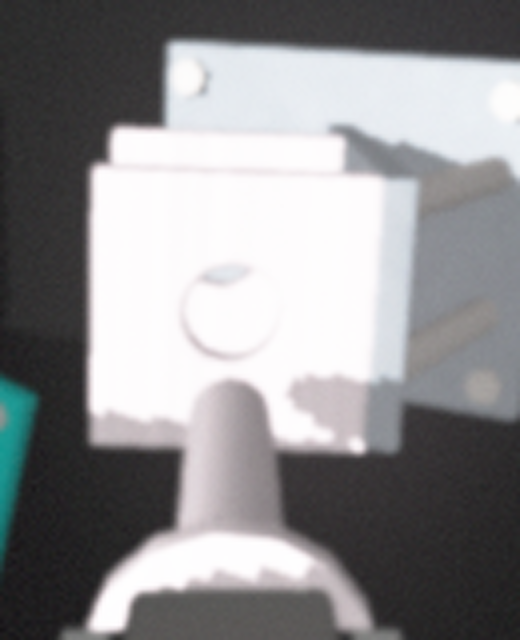

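```bash
cat > plan.py <<'E'
import sys
from h import *
from scipy.spatial.transform import Rotation as Rn
def plan(d,H,u,clear,tip=(-0.4,1.0,141)):
    M=d["world_from_camera"]@np.linalg.inv(d["T_tool_cam"]);R=M[:3,:3]
    z=R[:,2];a=np.cross(z,-u);ang=np.arcsin(np.linalg.norm(a));w=a/np.linalg.norm(a)*ang
    R2=Rn.from_rotvec(w).as_matrix()@R
    t=H+clear*u-R2@np.array(tip)
    Mi=np.linalg.inv(M)
    print('hole in tool',(Mi@np.r_[H,1])[:3].round(2),'H',H.round(2));print('target',t.round(2),'dp',(t-M[:3,3]).round(2),'rot',w.round(4),'deg',np.degrees(ang).round(2))
E
python3 - <<'E'
from plan import *
d=load('w5');P=pts(d)[100:215,275:370].reshape(-1,3);P=P[(P[:,2]>100)&(P[:,2]<150)&(P[:,0]<620)]
cc,n,b=ransac(P,1.5)
u=np.array([.483,.1295,.866])
plan(d,ray(d,317.75,167.5,cc,n),u,15)
Q=pts(d,d["T_tool_cam"])
for v in range(186,225,6):
    row=Q[v];m=(abs(row[:,0])<12)&(row[:,2]<150)&(row[:,2]>-60)&(row[:,1]>-9);q=row[m]
    if len(q): print(v,q[:,0].min().round(1),q[:,0].max().round(1),np.median(q,0).round(1),q[:,1].min().round(1))
E
```

```text
hole in tool [  0.43 -12.13 162.54] H [566.66 241.78 129.39]
target [642.04 263.04 264.31] dp [-2.02 11.74 -8.2 ] rot [-0.0009  0.0299 -0.004 ] deg 1.73
186 -4.8 4.4 [ -0.2  -6.4 124.4] -6.8
192 -6.9 7.4 [ 1.000e-01 -6.100e+00  1.094e+02] -7.2
198 -7.4 7.9 [ 0.1 -5.9 95.7] -7.2
204 -7.9 7.2 [-0.2 -6.  82.6] -7.1
210 -7.2 7.7 [ 0.1 -5.9 71.4] -7.2
216 -7.7 7.2 [-0.2 -6.1 60.5] -7.2
```

send_rows(dp=[[-1,6,-4],[-2,11.7,-8],[-2,11.7,-8],[-2,11.7,-8]], rot=[[-0.001,0.015,-0.002],[-0.001,0.03,-0.004],[-0.001,0.03,-0.004],[-0.001,0.03,-0.004]])

```text
time: 6.3
tool_pos: [641.2, 263.3, 260.9]
tcp_rot: [-178.7, 30.3, 17.6]
ft_force: [-0.5, 0.7, -0.9]
finger_gap: 23.2
```

```bash
python3 snap.py wrist w6; python3 - <<'E'
from plan import *
crop('w6',260,390,90,250,4,'pics/c9.png')
d=load('w6');P=pts(d)[100:215,275:370].reshape(-1,3);P=P[(P[:,2]>100)&(P[:,2]<150)&(P[:,0]<620)]
cc,n,b=ransac(P,1.5);print(cc,n,b.sum(),len(P),np.degrees(np.arctan2(n[1],n[0])),np.degrees(np.arccos(n[2])))
u=np.array([.483,.1295,.866]);plan(d,np.array([566.6,241.8,129.5]),u,15)
E
```

```text
{'time': 6.3, 'joint_pos': [17.47, 58.03, 20.45, 1.62, 131.82, 0.95], 'tool_pos': [641.22, 263.26, 260.93], 'tcp_rot': [-178.72, 30.3, 17.62], 'ft_force': [-0.53, 0.67, -0.91], 'finger_gap': 23.19}
[568.97151142 247.64689334 127.21655907] [0.48356254 0.12900491 0.86575112] 4160 4415 14.937489922546602 30.031415767204418
hole in tool [ -0.69   1.28 152.65] H [566.6 241.8 129.5]
target [641.99 263.06 264.41] dp [ 0.77 -0.19  3.48] rot [ 0.002  -0.0053 -0.0003] deg 0.33
```

View pics/c9.png

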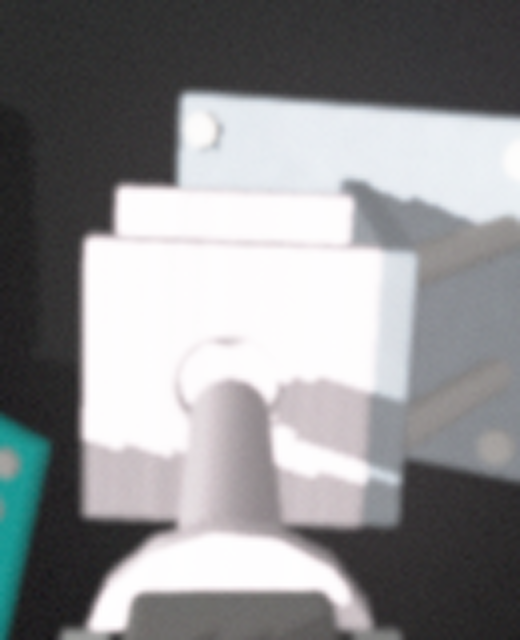

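send_rows(dp=[[-3.4,-0.9,-6],[-7.2,-1.9,-13],[-12,-3.2,-21.7],[-16.9,-4.5,-30.3],[-16.9,-4.5,-30.3]], rot=[[0,0,0],[0,0,0],[0,0,0],[0,0,0],[0,0,0]])

```text
time: 6.98
tool_pos: [623.9, 258.4, 231.1]
tcp_rot: [-178.7, 30.3, 17.6]
ft_force: [0.5, 0.3, -1.5]
finger_gap: 23.2
```

```bash
python3 snap.py wrist w7; python3 - <<'E'
from plan import *
crop('w7',240,400,110,260,4,'pics/c10.png')
d=load('w7');P=pts(d)[130:225,275:370].reshape(-1,3);P=P[(P[:,2]>100)&(P[:,2]<150)&(P[:,0]<620)]
cc,n,b=ransac(P,1.5);print(cc,n,b.sum(),len(P),np.degrees(np.arctan2(n[1],n[0])),np.degrees(np.arccos(n[2])))
u=np.array([.483,.1295,.866]);plan(d,np.array([566.6,241.8,129.5]),u,-20)
from bench import r
s=r.sense();print(s['tool_pos'],s['ft_force'],s['wrist_torque'])
E
```

```text
{'time': 6.98, 'joint_pos': [17.51, 52.55, 31.99, 1.52, 125.77, 0.8], 'tool_pos': [623.89, 258.39, 231.1], 'tcp_rot': [-178.71, 30.32, 17.6], 'ft_force': [0.45, 0.26, -1.49], 'finger_gap': 23.24}
[568.27801052 249.59434927 127.29061233] [0.48200176 0.12986855 0.86649204] 4958 5506 15.079442840547825 29.9464838183194
hole in tool [ -0.17   1.14 117.81] H [566.6 241.8 129.5]
target [625.08 258.53 234.1 ] dp [1.2  0.14 3.01] rot [ 0.0019 -0.0057 -0.0002] deg 0.34
[624.18735062 258.46401305 231.64894809] [ 0.5821263   0.02922981 -0.72863744] [ 0.11363394 -0.35112219 -0.01080271]
```

View pics/c10.png

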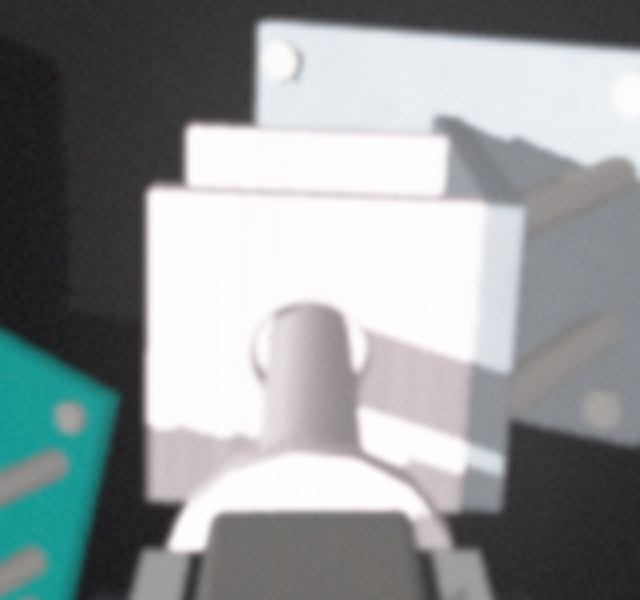

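```bash
python3 - <<'E'
from plan import *
d=load('w7');u=np.array([.483,.1295,.866]);plan(d,np.array([566.6,241.8,129.5]),u,-68,(-.3,1,141))
E
```

```text
hole in tool [ -0.17   1.14 117.81] H [566.6 241.8 129.5]
target [601.81 252.29 192.59] dp [-22.07  -6.11 -38.51] rot [ 0.0019 -0.0057 -0.0002] deg 0.34
```

send_rows(dp=[[-4,-1,-7],[-10,-2.7,-17.5],[-16,-4.4,-28],[-22.1,-6.1,-38.5],[-22.1,-6.1,-38.5]], rot=[[0.0005,-0.0015,0],[0.001,-0.003,0],[0.0015,-0.0045,0],[0.002,-0.0057,0],[0.002,-0.0057,0]])

```text
time: 7.65
tool_pos: [602.0, 252.4, 192.7]
tcp_rot: [-178.7, 30.0, 17.6]
ft_force: [0.7, -0.0, -1.6]
finger_gap: 23.5
```

```bash
python3 snap.py wrist w8; python3 - <<'E'
from plan import *
crop('w8',240,400,130,280,4,'pics/c11.png')
d=load('w8');u=np.array([.483,.1295,.866]);plan(d,np.array([566.6,241.8,129.5]),u,-115,(-.3,1,141))
from bench import r
s=r.sense();print(s['tool_pos'],s['ft_force'],s['wrist_torque'])
E
python3 snap.py scene s8;python3 -c "
from h import *
crop('s8',330,430,220,320,6,'pics/c12.png')"
```

```text
{'time': 7.65, 'joint_pos': [17.56, 47.68, 43.21, 1.46, 119.08, 0.66], 'tool_pos': [601.96, 252.42, 192.66], 'tcp_rot': [-178.7, 29.97, 17.61], 'ft_force': [0.71, -0.02, -1.6], 'finger_gap': 23.54}
hole in tool [-0.42  1.08 73.14] H [566.6 241.8 129.5]
target [579.11 246.2  151.88] dp [-22.84  -6.22 -40.77] rot [ 0.      0.0001 -0.    ] deg 0.01
[602.34091504 252.50817394 193.28352951] [ 0.51386266 -0.21260689 -0.68438875] [ 0.10434616 -0.3901108  -0.02829813]
{'time': 7.7, 'joint_pos': [17.56, 47.68, 43.13, 1.46, 119.1, 0.66], 'tool_pos': [602.34, 252.51, 193.28], 'tcp_rot': [-178.7, 29.92, 17.61], 'ft_force': [0.51, -0.21, -0.68], 'finger_gap': 23.25}
```

View pics/c11.png

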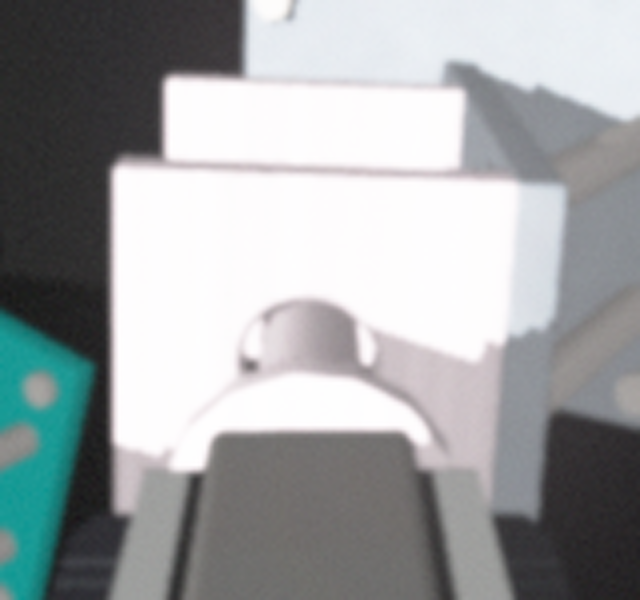

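View pics/c12.png

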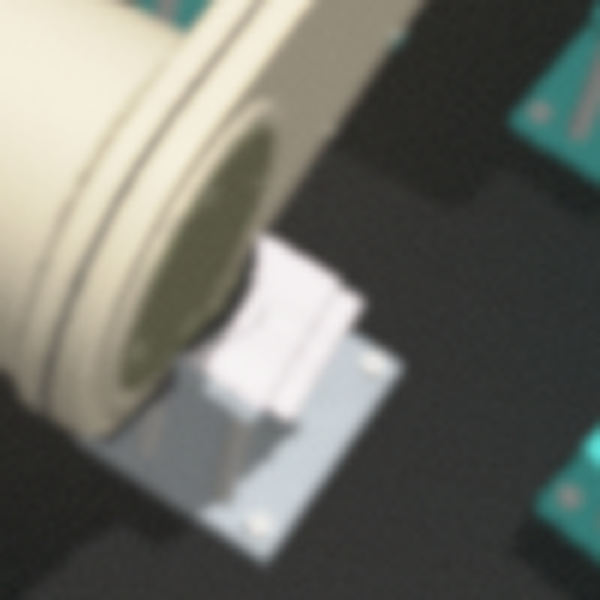

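send_rows(dp=[[-3.4,-0.9,-6],[-7.7,-2.1,-14],[-12.5,-3.3,-22.5],[-17.9,-4.8,-32],[-17.9,-4.8,-32]], rot=[[0,0,0],[0,0,0],[0,0,0],[0,0,0],[0,0,0]])

```text
time: 8.38
tool_pos: [583.2, 247.5, 159.5]
tcp_rot: [-178.7, 30.1, 17.6]
ft_force: [-1.4, 0.2, -2.0]
finger_gap: 23.5
```

```bash
python3 snap.py wrist w9; python3 - <<'E'
from plan import *
crop('w9',240,400,130,280,4,'pics/c13.png')
d=load('w9');u=np.array([.483,.1295,.866]);plan(d,np.array([566.6,241.8,129.5]),u,-115,(-.3,1,141))
from bench import r
s=r.sense();print(s['tool_pos'],s['ft_force'],s['wrist_torque'])
E
```

```text
{'time': 8.38, 'joint_pos': [17.63, 45.16, 50.44, 1.43, 114.45, 0.6], 'tool_pos': [583.2, 247.46, 159.49], 'tcp_rot': [-178.7, 30.06, 17.62], 'ft_force': [-1.45, 0.24, -2.04], 'finger_gap': 23.55}
hole in tool [-0.16  1.15 34.72] H [566.6 241.8 129.5]
target [579.11 246.2  151.88] dp [-4.09 -1.26 -7.6 ] rot [ 0.0005 -0.0014 -0.0001] deg 0.09
[583.7454199  247.5937191  160.28868065] [ 0.58698231 -0.13122773 -2.03310263] [ 0.08563407 -0.39166055  0.0211222 ]
```

View pics/c13.png

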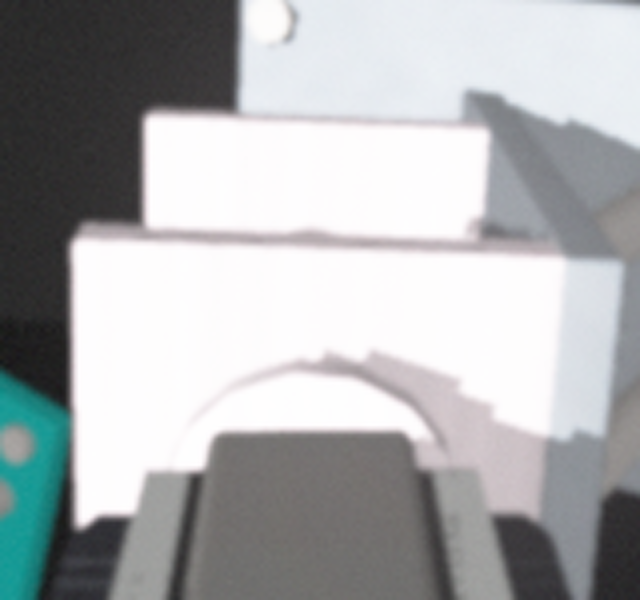

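send_rows(dp=[[-1.4,-0.4,-2.6],[-2.8,-0.8,-5],[-4,-1.1,-7.2],[-4,-1.1,-7.2],[-4,-1.1,-7.2]], rot=[[0,0,0],[0,0,0],[0,0,0],[0,0,0],[0,0,0]])

```text
time: 9.05
tool_pos: [580.4, 246.7, 153.7]
tcp_rot: [-178.7, 29.9, 17.6]
ft_force: [0.1, -0.0, -1.8]
finger_gap: 23.2
```

```bash
python3 snap.py wrist w10; python3 - <<'E'
from plan import *
crop('w10',240,400,130,280,4,'pics/c14.png')
d=load('w10');u=np.array([.483,.1295,.866]);plan(d,np.array([566.6,241.8,129.5]),u,-115,(-.3,1,141))
from bench import r
s=r.sense();print(s['tool_pos'],s['ft_force'],s['wrist_torque'])
E
```

```text
{'time': 9.05, 'joint_pos': [17.64, 44.69, 51.7, 1.43, 113.51, 0.59], 'tool_pos': [580.36, 246.67, 153.67], 'tcp_rot': [-178.7, 29.91, 17.62], 'ft_force': [0.1, -0.04, -1.83], 'finger_gap': 23.17}
hole in tool [-0.59  1.11 28.2 ] H [566.6 241.8 129.5]
target [579.11 246.2  151.88] dp [-1.24 -0.46 -1.78] rot [-0.0003  0.0012 -0.    ] deg 0.07
[580.38623506 246.67239326 153.69607925] [-0.07383875 -0.25510016 -1.30415967] [ 0.11757724 -0.31428336  0.03160286]
```

View pics/c14.png

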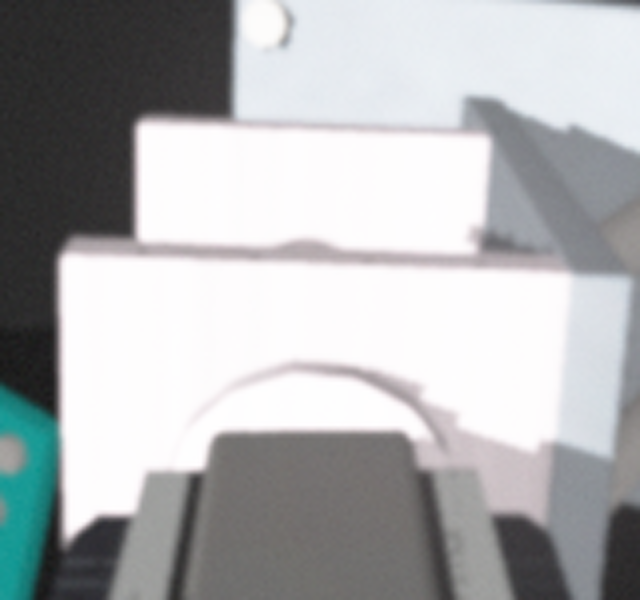

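2 mm left by estimate; advance gently until contact shows in the force.

send_rows(dp=[[-0.5,-0.1,-0.9],[-1,-0.3,-1.8],[-1.5,-0.4,-2.6],[-1.5,-0.4,-2.6]], rot=[[0,0,0],[0,0,0],[0,0,0],[0,0,0]])

```text
time: 9.6
tool_pos: [580.0, 246.6, 153.1]
tcp_rot: [-178.7, 29.7, 17.6]
ft_force: [4.3, 1.0, 8.1]
finger_gap: 23.3
```

send_rows(dp=[[0,0,0],[0,0,0],[0,0,0],[0,0,0],[0,0,0]], rot=[[0,0,0],[0,0,0],[0,0,0],[0,0,0],[0,0,0]], jaw=70)

```text
time: 10.22
tool_pos: [578.7, 246.2, 150.9]
tcp_rot: [-178.7, 29.9, 17.6]
ft_force: [-0.1, -0.1, -0.2]
finger_gap: 69.8
```

```bash
python3 snap.py wrist w11
```

```text
{'time': 10.22, 'joint_pos': [17.64, 44.53, 52.24, 1.43, 113.15, 0.58], 'tool_pos': [578.75, 246.23, 150.88], 'tcp_rot': [-178.7, 29.93, 17.62], 'ft_force': [-0.06, -0.09, -0.17], 'finger_gap': 69.79}
```

View pics/w11.png

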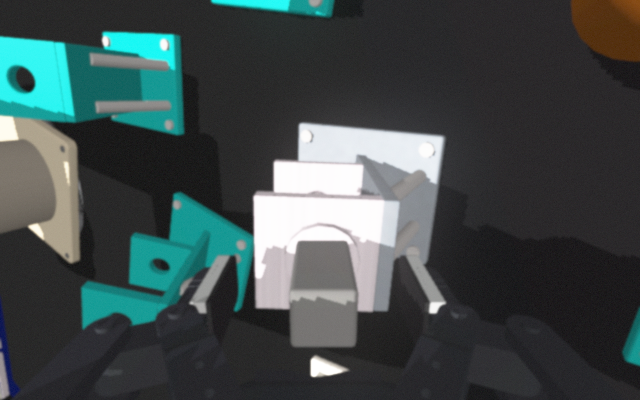

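send_rows(dp=[[9.7,2.6,17.3],[24,6.5,43.3],[39,10.4,69.3],[48,13,86.6],[48,13,86.6]], rot=[[0,0,0],[0,0,0],[0,0,0],[0,0,0],[0,0,0]])

```text
time: 10.9
tool_pos: [627.8, 259.5, 239.0]
tcp_rot: [-178.7, 29.7, 17.6]
ft_force: [0.6, 0.2, 0.1]
finger_gap: 70.2
```

```bash
python3 snap.py wrist w12;python3 snap.py top t12; python3 - <<'E'
from plan import *
crop('w12',240,400,130,280,4,'pics/c15.png')
crop('t12',170,290,130,230,6,'pics/c16.png')
d=load('w12');P=pts(d)[100:300,240:400].reshape(-1,3);u=np.array([.483,.1295,.866]);H=np.array([566.6,241.8,129.5])
a=(P-H)@u; lat=np.linalg.norm((P-H)-a[:,None]*u,axis=1);m=(a>44)&(a<58)&(lat<30)
print(m.sum(),np.median(a[m]),(P[m].mean(0)-H-u*a[m].mean()).round(1))
E
```

```text
{'time': 10.9, 'joint_pos': [17.49, 52.75, 30.68, 1.54, 126.27, 0.8], 'tool_pos': [627.82, 259.46, 238.98], 'tcp_rot': [-178.7, 29.72, 17.61], 'ft_force': [0.57, 0.2, 0.1], 'finger_gap': 70.25}
{'time': 10.95, 'joint_pos': [17.49, 52.76, 30.86, 1.54, 126.21, 0.8], 'tool_pos': [627.19, 259.33, 237.54], 'tcp_rot': [-178.7, 29.84, 17.61], 'ft_force': [0.82, 0.09, 0.01], 'finger_gap': 69.73}
1392 49.777360717206534 [ 1.9  1.9 -1.3]
```

View pics/c15.png

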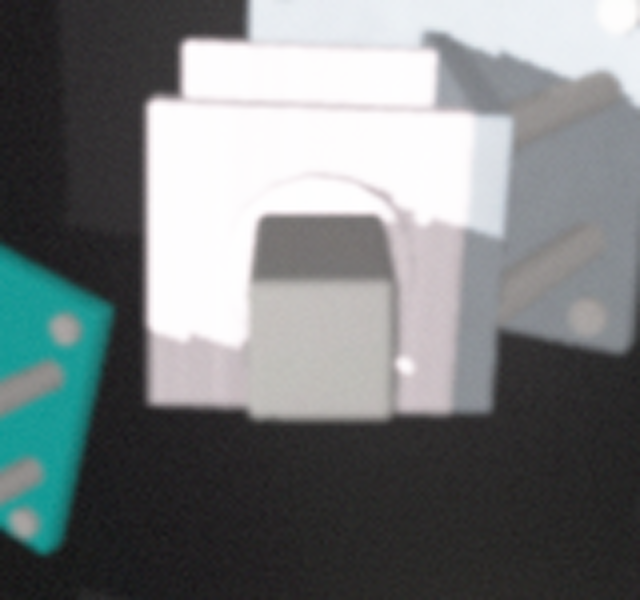

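View pics/c16.png

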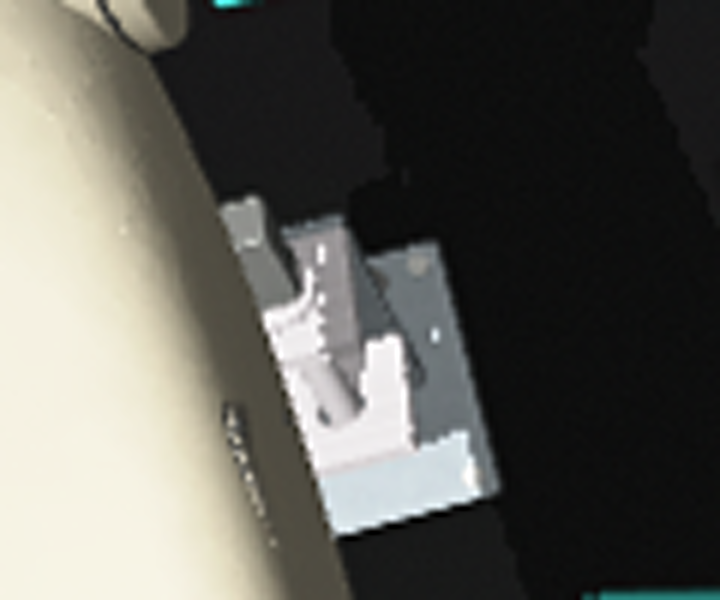

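View pics/w12.png

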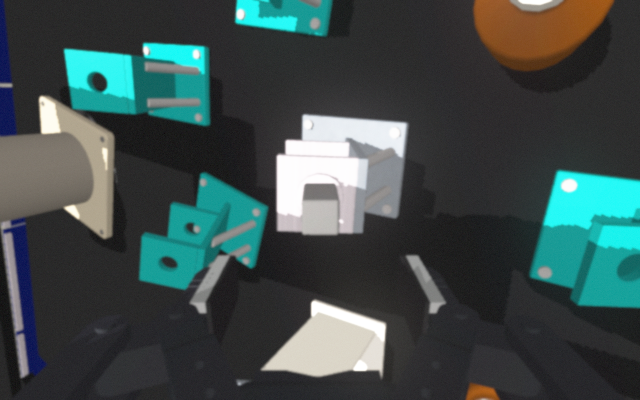

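```bash
python3 - <<'E'
from bench import r,job
print(r.sense()['ft_force']);print(job.hand_in());print(r.sense()['time'])
E
```

```text
[ 0.22252943  0.01975342 -1.47224855]
the job is handed in; nothing more can be done
None
the job is handed in; nothing more can be done
```

I took the cartridge out of the rack, threaded it through both ears of the grey empty holder at the 30° lean, released it, backed the tool off about 100 mm along the rod axis, and handed in at about 11 s.

**Last checks:**
- **Seating:** contact was felt at about 9 N. After release, the head top measured 49.8 mm above the upper ear's face (50 mm nominal). The rod showed through the lower ear in the top view.
- **Sideways position:** the head sat about 3 mm off the measured hole axis, to the lower side. The rod has about 2.5 mm of play in the holes, and the limit is 6 mm.
- **Gripper:** it was clear of everything at hand-in, and the wrist force read about zero.

**Disagreed or not checked:**
- **Lean direction:** the holder leans away from the robot (about 15° to the left), not to the robot's right as the text says. I followed the camera measurement.
- **Reach:** my first approach height was out of reach, with joint 3 at its lower limit. I carried on from a lower pose.
- **Bystanders:** I did not re-measure the bottle, beaker and jar at the end. No contact force showed on any move near them.

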